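Fetch the pen rest from the back of the craft tray

TASK

The metal rest for the wood-burning pen is at the back of the craft tray, behind the tin and the wooden box. Stand the tin and the box together on the grey side mat, then set the pen rest upright in the middle of the white heat tile, lying along the tile's length, and only after that put the tin back in the middle of the round cork pad and the box in the middle of the square one, square with its edges. Keep everything upright, and do not disturb the wooden plaque or the pencil mug.

Things in the scene. Friction and masses are not known exactly. Their poses are not given: they have to be found in the camera images.
- tin: Round bare-metal tin with a lid, diameter 60 mm (lid 61), height 105, about 0.25 kg, loose. Origin: centre of its underside; z up along its axis. Starts standing near the middle of the round cork pad.
- wood_box: Upright square wooden box with a lighter lid, 52 x 52 mm, height 100, about 0.2 kg, loose. Origin: centre of its underside; x and y square to its sides, z up. Starts standing near the middle of the square cork pad, turned a little from it.
- pen_rest: Pen rest: solid aluminium block 34 (x) x 64 (y) x 28 (z) mm with a pair of short prongs on each end of its length, rising to 49 mm above the underside and flush with the block's long sides; about 0.2 kg, loose. Origin: centre of its underside; y along its length. Starts on the tray floor behind (farther from the robot than) the tin and box, its length roughly across the tray, about 15 mm from them. It can be gripped across its 34 mm width.
- round_pad: Round cork pad, diameter 84 mm, 3 mm thick, fixed on the tray floor: the tin's own place. Origin: centre of its underside (its top is 3 mm above). It lies left or right of the square pad, about 100 mm centre to centre.
- square_pad: Square cork pad 76 x 76 mm, 3 mm thick, fixed on the tray floor: the box's own place. Origin: centre of its underside (its top is 3 mm above); x and y along its edges.
- tray: Shallow white-floored tray with a pale wooden rim, 200 (x) x 250 (y) mm, fixed on the desk; floor 6 mm thick, rim 6 mm wide and 16 mm high above the desk. Origin: centre of its underside; x points away from the robot when not turned. The pads stand side by side along y in its near half.
- side_mat: Grey fabric-covered mat, 220 (x) x 160 (y) mm, 3 mm thick, fixed on the desk to the left or right of the tray: the side area, with room for the tin and the box one behind the other along x. Origin: centre of its underside.
- tile: White ceramic heat tile, 90 (x) x 130 (y, its length) mm, 8 mm thick, fixed on the desk on the other side of the tray from the mat. Origin: centre of its underside.
- plaque: Bystander: pale wooden plaque with burnt marks, 75 (x) x 200 (y) x 8 mm, lying loose on a newspaper beyond the tray, seen from the robot. Origin: centre of its underside.
- mug: Bystander: blue mug holding pencils, diameter 76 mm, 85 mm high (pencils to 155), loose on the desk beyond the left-hand area. Origin: centre of its underside.

How it is judged:
On the way, in this order (a step that is already met when the one before it is completed fails the run):
1. the tin and the box both stand released on the side mat, each centre within 90 mm (x) and 60 mm (y) of the mat's centre (x of tin in the frame of side_mat between -0.09 and 0.09 m and y of tin in the frame of side_mat between -0.06 and 0.06 m and z of tin in the frame of side_mat between 0 and 0.008 m and angle between each of tin, wood_box's own z axis and vertical below 0.1 rad and linear speed of each of tin, wood_box below 0.02 m/s and angular speed of each of tin, wood_box below 0.2 rad/s and contact force between each of tin, wood_box and the fingers below 0.2 N and x of wood_box in the frame of side_mat between -0.09 and 0.09 m and y of wood_box in the frame of side_mat between -0.06 and 0.06 m and z of wood_box in the frame of side_mat between 0 and 0.008 m), for 0.2 s.
2. with both still on the mat, the pen rest stands released in the middle of the tile, along its length (all of step 1 and horizontal distance between pen_rest and tile below 0.015 m and z of pen_rest in the frame of tile between 0.005 and 0.013 m and angle between pen_rest's own z axis and vertical below 0.1 rad and linear speed of pen_rest below 0.02 m/s and angular speed of pen_rest below 0.2 rad/s and contact force between pen_rest and the fingers below 0.2 N and angle between the y axis of pen_rest and the y axis of tile, either way round below 0.25 rad), for 0.2 s.
At the end, for the whole second after the job is handed in: Pen rest on the tile, within 15 mm of its centre and 0.25 rad of its length; tin on the round pad and box on the square pad, each within 12 mm of the centre, the box within 0.25 rad of square; all upright within 0.1 rad, at rest and released (horizontal distance between pen_rest and tile below 0.015 m and z of pen_rest in the frame of tile between 0.005 and 0.013 m and angle between each of pen_rest, tin, wood_box's own z axis and vertical below 0.1 rad and linear speed of each of pen_rest, tin, wood_box below 0.02 m/s and angular speed of each of pen_rest, tin, wood_box below 0.2 rad/s and contact force between each of pen_rest, tin, wood_box and the fingers below 0.2 N and angle between the y axis of pen_rest and the y axis of tile, either way round below 0.25 rad and horizontal distance between tin and round_pad below 0.012 m and z of tin in the frame of round_pad between 0 and 0.008 m and horizontal distance between wood_box and square_pad below 0.012 m and z of wood_box in the frame of square_pad between 0 and 0.008 m and (angle between the x axis of wood_box and the x axis of square_pad, either way round below 0.25 rad or angle between the x axis of wood_box and the y axis of square_pad, either way round below 0.25 rad)); the robot touches nothing.
It fails at once if the plaque or the mug is moved by more than 20 mm (distance of any of plaque, mug from where it was at the start of the episode above 0.02 m).
It fails at once if the tin, the box, the pen rest or the mug is tipped by more than 0.6 rad (angle between any of tin, wood_box, pen_rest, mug's own z axis and vertical above 0.6 rad).
It also fails if it takes over 112 s, if anything falls off the work surface, if the arm or the gripper's body presses on something with over 40 N, if the wrist force passes 120 N, or if a joint passes its speed limit or range.

ROBOT

A 7-joint arm with a two-finger parallel gripper is mounted at the origin on the work surface. World frame = base frame: x ahead of the robot, y to its left, z up, the work surface at z = 0. Lengths are in m, angles in rad, forces in N, time in s.
With the tool pointing down it reaches from about 0.4 to 0.85 m from the base axis. Payload 10.4 kg.
Tool frame: the origin (TCP) lies at the very end of the fingers, on their centre line; the grasp point (between the pads) lies 19 mm behind it; x points along the fingers, y is the direction in which the jaws open and shut, and the axes are right-handed (so a half turn about x gives the same grasp; the last joint's range is limited). The gripper opens to 85 mm and grips with 20 to 120 N. Pads are 22 mm wide; open, the fingers measure 114 mm over their backs; the gripper's body (76 mm by 85 mm) begins 54 mm behind the grasp point. The pads swing forward as they close: fully open they stand 13 mm farther back than shut.
Start: joints at [-1.182, 0.332, -0.065, 1.46, 0.022, 1.35, -0.088], TCP at [0.25, 0.573, 0.231] pointing down, gripper open.
Joint ranges: [-2.6, 2.6], [-0.5, 2.12], [-1.47, 1.34], [0.16, 2.42], [-1.27, 4.41], [0.06, 2.06], [-2.6, 2.6]. Speed limits (rad/s): [2.22, 2.22, 2.79, 2.79, 3.14, 3.14, 3.14].

INTERFACE

Orientations are given as a unit quaternion [x, y, z, w].
In Python, from workcell import monitor, camera, ticket, regions_of gives the robot as it stands.
- The arm moves only by the tool step_arm, never from a script. Its argument "increments" is a list of rows, each a list of 5 numbers: the finger opening in m, from 0 to 0.0854, then the shift along the world's x, y, z in m, then the turn about the world's z in rad. A call has 1 to 12 rows; each row shifts and turns the commanded pose from where the row before left it; what a row does not reach is not made up. A row lasts 1/12 s, in which the tool goes at most 41.7 mm and 7.16 degrees, less where a joint would pass 70% of its speed; a pose out of reach is approached as far as the arm can. A call with a gripper value outside its range is refused whole. The fingers move at their own pace and stop on an object; "force" is the grip in N (left out, the last holds). Time passes only in rows, so rows that do not move let the fingers close. It gives the time, the measured TCP pose, the force and the opening at its end, in the units of the state.
- monitor.get_obs(): the state, without advancing time (a new reading comes with each control period).
- camera(name): name is "side" or "top"; returns a dict with "color" (420x560x3 uint8, red, green, blue), "range_z" (420x560 float32, m along the optical axis (not along the pixel's ray), 0 where there is no reading), "fx", "fy", "cx", "cy" (pixels), "k1" (the pictures are not rectified: a ray, as slopes to the right and down, at radius r is drawn at 1 + k1 r^2 times it, then the intrinsics apply), "cam_to_world" (4x4, takes a point from camera to world coordinates). Camera axes: x right, y up, looking along -z (the intrinsics and any distortion apply to the point x, -y, -z); pixel columns grow to the right and rows downward; lengths in m; the calibration is good to about 2 mm. A picture is of the moment at which its call begins.
- ticket.hand_in(): hands the job in, once; it reports no verdict.
Trained networks look in a picture, given as the dict that the camera call returned (one of the last four; its "shot" number tells which), for a name from the list of things; names that differ only in an ending like _2 or _b are one class to them, and where a whole thing is asked for, a point or a joint stands for the part that bears it (a point fixed in the world has none). Each returns a list of dicts, best first, with "p" (0 to 1); they miss things now and then, are a little off and sometimes report something else, mostly with a low value. They report only what shows in the picture. A call takes as long as a camera call.
- regions_of(picture, query): "region" (420x560 bool, what is visible of it) and "centre" ([row, column] in pixels, amid what is visible of it).
The state is a dict: "clock": time; "joint_pos": joint angles; "joint_velocities": joint speeds; "tau": joint torques, N m; "position": TCP position; "ee_rot": TCP orientation; "ft_force": force on the tool from outside, world axes, zero at the start; "torque": the same for the moment, N m; "grip_width": opening from 0.0 (shut) to 1.0 (fully open).
Only numpy, scipy, OpenCV 4.12 (cv2) and the standard library are available. Lean on these libraries where they do the work, as an engineer would, in place of code of your own. Each camera call takes 0.05 s, during which the arm holds its last target. There are 200 camera calls.

## Working session

There is one attempt and no reset: what is moved stays moved. The work goes in short steps, Python scripts to look and compute and a tool call to move; the robot and the scene stay as the last step left them, time stands still between calls to the robot, and variables do not carry over. Pictures are saved under pics/ and viewed, about 12 in all and at most 16, crops included, and the job is handed in when it is done.

Besides the shell and the picture viewer there is one more tool, called after ">>>" in YAML: its name, and indented under it one key for each argument. step_arm: Moves the arm, as the interface text tells. Its arguments: {"type":"object","properties":{"increments":{"type":"array"},"force":{"type":"number"}},"required":["increments"]}

```bash
mkdir -p pics; cat > h.py <<'E'
import numpy as np, cv2
from workcell import monitor, camera, ticket, regions_of
def cloud(p):
    H,W=p["range_z"].shape
    v,u=np.mgrid[0:H,0:W].astype(float)
    xd=(u-p["cx"])/p["fx"]; yd=(v-p["cy"])/p["fy"]
    x,y=xd.copy(),yd.copy()
    for _ in range(8):
        s=1+p["k1"]*(x*x+y*y); x,y=xd/s,yd/s
    z=p["range_z"]
    P=np.stack([x*z,-y*z,-z,np.ones_like(z)],-1)@np.array(p["cam_to_world"]).T
    P=P[...,:3]; P[z<=0]=np.nan
    return P
def save(p,n): cv2.imwrite("pics/"+n,p["color"][:,:,::-1])
def meas(p,name,C=None,zmin=None,zmax=None):
    C=cloud(p) if C is None else C
    r=regions_of(p,name)
    if not r: return None
    r=r[0]; Q=C[r["region"]]; Q=Q[~np.isnan(Q[:,0])]
    zt=np.percentile(Q[:,2],90)
    T=Q[abs(Q[:,2]-zt)<0.005] if zmin is None else Q[(Q[:,2]>zmin)&(Q[:,2]<zmax)]
    (c,s,a)=cv2.minAreaRect((T[:,:2]*1000).astype(np.float32))
    return dict(p=round(float(r["p"]),2),px=np.round(r["centre"]),n=len(T),zt=round(float(zt),4),mean=T[:,:2].mean(0).round(4),rect=np.round(c,1),size=np.round(s,1),ang=round(a,1))
E
python3 - <<'E'
from h import *
o=monitor.get_obs(); print(o["clock"],o["position"],o["ee_rot"],o["grip_width"])
for n in("top","side"):
    p=camera(n); save(p,n+"0.png"); C=cloud(p); print(n,np.array(p["cam_to_world"])[:3,3])
    for k in "tin wood_box pen_rest round_pad square_pad tray side_mat tile plaque mug".split(): print(k,meas(p,k,C))
E
```

```text
0.0 [0.2500195  0.57237624 0.23049587] [ 0.1440449   0.69225708 -0.14508242  0.69208546] 1.0001634684131588
top [0.39703652 0.00919535 0.93637056]
tin {'p': 0.82, 'px': array([216., 295.]), 'n': 723, 'zt': 0.1151, 'mean': array([ 0.5605, -0.0389]), 'rect': array([560.6, -39. ]), 'size': array([54.5, 57.5]), 'ang': 61.2}
wood_box {'p': 0.72, 'px': array([229., 243.]), 'n': 740, 'zt': 0.1102, 'mean': array([0.5435, 0.0618]), 'rect': array([543.8,  61.8]), 'size': array([52.6, 52.1]), 'ang': 13.6}
pen_rest {'p': 0.81, 'px': array([200., 250.]), 'n': 15, 'zt': 0.045, 'mean': array([0.6143, 0.0384]), 'rect': array([615.5,  40.1]), 'size': array([27.5, 58.8]), 'ang': 13.6}
round_pad {'p': 0.54, 'px': array([235., 290.]), 'n': 323, 'zt': 0.0115, 'mean': array([ 0.5455, -0.0349]), 'rect': array([549.6, -37.2]), 'size': array([84.5, 58.4]), 'ang': 75.8}
square_pad {'p': 0.89, 'px': array([247., 256.]), 'n': 413, 'zt': 0.0106, 'mean': array([0.5333, 0.0506]), 'rect': array([544.3,  60.6]), 'size': array([74.6, 76.9]), 'ang': 9.8}
tray {'p': 0.96, 'px': array([204., 268.]), 'n': 1214, 'zt': 0.0
[... 1775 characters left out ...]
 {'p': 0.82, 'px': array([317., 223.]), 'n': 8231, 'zt': 0.0046, 'mean': array([ 0.4476, -0.2917]), 'rect': array([ 449. , -283.8]), 'size': array([220.2, 164.8]), 'ang': 2.0}
tile {'p': 0.8, 'px': array([152., 223.]), 'n': 736, 'zt': 0.0104, 'mean': array([0.469 , 0.2857]), 'rect': array([468.9, 290.5]), 'size': array([ 89.6, 136.3]), 'ang': 11.9}
plaque {'p': 0.61, 'px': array([200., 348.]), 'n': 1450, 'zt': 0.0106, 'mean': array([0.7724, 0.0382]), 'rect': array([773.5,  46.3]), 'size': array([203.8,  78.1]), 'ang': 87.5}
mug {'p': 0.8, 'px': array([137., 300.]), 'n': 23, 'zt': 0.1101, 'mean': array([0.6861, 0.2551]), 'rect': array([688.6, 258. ]), 'size': array([29. , 28.2]), 'ang': 53.9}
```

View pics/top0.png

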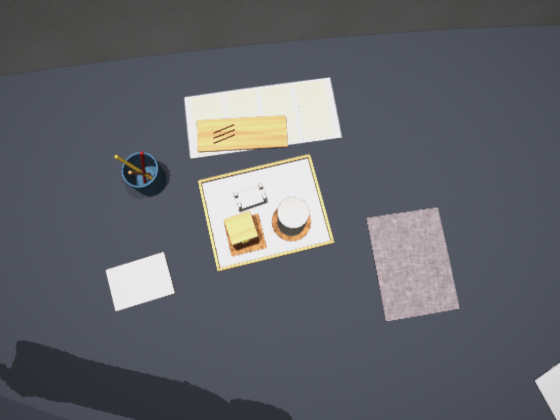

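```bash
python3 - <<'E'
from scipy.spatial.transform import Rotation as R
from h import *
print(R.from_quat(monitor.get_obs()["ee_rot"]).as_matrix().round(3))
E
```

```text
[[-0.     0.4    0.916]
 [ 0.     0.916 -0.4  ]
 [-1.     0.    -0.   ]]
```

>>> step_arm:
  increments:
    - [0.085, 0.0155, -0.0305, 0, 0.025]
    - [0.085, 0.0155, -0.0305, 0, 0.025]
    - [0.085, 0.0155, -0.0305, 0, 0.025]
    - [0.085, 0.0155, -0.0305, 0, 0.025]
    - [0.085, 0.0155, -0.0305, 0, 0.025]
    - [0.085, 0.0155, -0.0305, 0, 0.025]
    - [0.085, 0.0155, -0.0305, 0, 0.025]
    - [0.085, 0.0155, -0.0305, 0, 0.025]
    - [0.085, 0.0155, -0.0305, 0, 0.025]
    - [0.085, 0.0155, -0.0305, 0, 0.025]
    - [0.085, 0.0155, -0.0305, 0, 0.025]
    - [0.085, 0.0155, -0.0305, 0, 0.025]
  force: 30

```text
clock: 2.1
position: [0.4367, 0.2052, 0.2316]
ee_rot: [0.039, 0.706, -0.039, 0.706]
ft_force: [0.0, 0.1, 0.0]
grip_width: 0.997
```

>>> step_arm:
  increments:
    - [0.085, 0.0155, -0.0305, 0, 0.025]
    - [0.085, 0.0155, -0.0305, 0, 0.025]
    - [0.085, 0.0155, -0.0305, 0, 0.025]
    - [0.085, 0.0155, -0.0305, 0, 0.025]
    - [0.085, 0.0155, -0.0305, 0, 0.025]
    - [0.085, 0.0155, -0.0305, 0, 0.025]
    - [0.085, 0.0155, -0.0305, 0, 0.025]
    - [0.085, 0.0155, -0.0305, 0, 0.025]
    - [0.085, 0, 0, 0, 0]
    - [0.085, 0, 0, 0, 0]

```text
clock: 2.93
position: [0.5604, -0.0394, 0.2312]
ee_rot: [-0.03, 0.707, 0.03, 0.706]
ft_force: [-0.3, 1.1, -0.3]
grip_width: 0.995
```

>>> step_arm:
  increments:
    - [0.085, 0, 0, -0.03, 0]
    - [0.085, 0, 0, -0.03, 0]
    - [0.085, 0, 0, -0.03, 0]
    - [0.085, 0, 0, -0.03, 0]
    - [0.085, 0, 0, -0.03, 0]
    - [0.085, 0, 0, -0.019, 0]
    - [0.085, 0, 0, 0, 0]
    - [0.04, 0, 0, 0, 0]
    - [0.04, 0, 0, 0, 0]
    - [0.04, 0, 0, 0, 0]
    - [0.04, 0, 0, 0, 0]
    - [0.04, 0, 0, 0, 0]
  force: 35

```text
clock: 3.93
position: [0.5614, -0.0372, 0.0642]
ee_rot: [-0.031, 0.705, 0.031, 0.708]
ft_force: [-1.0, -1.8, 7.5]
grip_width: 0.693
```

>>> step_arm:
  increments:
    - [0.04, 0, 0, 0.02, 0]
    - [0.04, 0, 0, 0.03, 0]
    - [0.04, 0, 0, 0.03, 0]
    - [0.04, -0.0075, -0.0305, 0, 0]
    - [0.04, -0.0075, -0.0305, 0, 0]
    - [0.04, -0.0075, -0.0305, 0, 0]
    - [0.04, -0.0075, -0.0305, 0, 0]
    - [0.04, -0.0075, -0.0305, 0, 0]
    - [0.04, -0.0075, -0.0305, 0, 0]
    - [0.04, -0.0075, -0.0305, 0, 0]
    - [0.04, -0.0075, -0.0305, 0, 0]
    - [0.04, 0, 0, 0, 0]

```text
clock: 4.93
position: [0.497, -0.2883, 0.1433]
ee_rot: [-0.029, 0.707, 0.027, 0.707]
ft_force: [-1.0, -1.0, -2.6]
grip_width: 0.692
```

>>> step_arm:
  increments:
    - [0.04, 0, 0, -0.03, 0]
    - [0.04, 0, 0, -0.03, 0]
    - [0.04, 0, 0, -0.014, 0]
    - [0.04, 0, 0, -0.007, 0]
    - [0.04, 0, 0, 0, 0]

```text
clock: 5.35
position: [0.4995, -0.2805, 0.0603]
ee_rot: [-0.031, 0.707, 0.032, 0.706]
ft_force: [-1.1, 0.0, -2.2]
grip_width: 0.695
```

>>> step_arm:
  increments:
    - [0.04, 0, 0, -0.001, 0]
    - [0.04, 0, 0, -0.001, 0]
    - [0.04, 0, 0, 0, 0]

```text
clock: 5.6
position: [0.5009, -0.2814, 0.0605]
ee_rot: [-0.031, 0.706, 0.031, 0.707]
ft_force: [0.1, -0.3, -2.9]
grip_width: 0.691
```

>>> step_arm:
  increments:
    - [0.04, 0, 0, -0.0015, 0]
    - [0.04, 0, 0, -0.0015, 0]
    - [0.04, 0, 0, 0, 0]

```text
clock: 5.85
position: [0.5012, -0.282, 0.058]
ee_rot: [-0.031, 0.705, 0.031, 0.707]
ft_force: [-3.4, -0.2, 7.6]
grip_width: 0.694
```

>>> step_arm:
  increments:
    - [0.085, 0, 0, 0, 0]
    - [0.085, 0, 0, 0, 0]
    - [0.085, 0, 0, 0, 0]
    - [0.085, 0, 0, 0.02, 0]
    - [0.085, 0, 0, 0.04, 0]
    - [0.085, 0, 0, 0.04, 0]
    - [0.085, 0, 0, 0.02, 0]
    - [0.085, 0, 0, 0, 0]

```text
clock: 6.52
position: [0.5023, -0.2826, 0.1816]
ee_rot: [-0.032, 0.704, 0.03, 0.709]
ft_force: [0.4, 1.2, 0.8]
grip_width: 0.991
```

```bash
python3 - <<'E'
from h import *
o=monitor.get_obs(); print(o["position"])
p=camera("top"); save(p,"top1.png"); C=cloud(p)
for k in "tin wood_box pen_rest round_pad".split(): print(k,meas(p,k,C))
E
```

```text
[ 0.5023131  -0.28259853  0.18162272]
tin {'p': 0.81, 'px': array([236., 415.]), 'n': 382, 'zt': 0.1087, 'mean': array([ 0.4899, -0.2825]), 'rect': array([ 488.2, -283.7]), 'size': array([31.1, 60.1]), 'ang': 2.6}
wood_box {'p': 0.97, 'px': array([229., 242.]), 'n': 738, 'zt': 0.1102, 'mean': array([0.5434, 0.0617]), 'rect': array([543.7,  62. ]), 'size': array([52. , 52.1]), 'ang': 12.8}
pen_rest {'p': 0.97, 'px': array([201., 251.]), 'n': 19, 'zt': 0.045, 'mean': array([0.6158, 0.0332]), 'rect': array([615.7,  40. ]), 'size': array([28.8, 59. ]), 'ang': 13.8}
round_pad {'p': 0.79, 'px': array([221., 288.]), 'n': 1150, 'zt': 0.0105, 'mean': array([ 0.5632, -0.0396]), 'rect': array([562.8, -39.7]), 'size': array([80.8, 82.6]), 'ang': 84.1}
```

>>> step_arm:
  increments:
    - [0.085, 0.0035, 0.0287, 0, 0.012]
    - [0.085, 0.0035, 0.0287, 0, 0.012]
    - [0.085, 0.0035, 0.0287, 0, 0.012]
    - [0.085, 0.0035, 0.0287, 0, 0.012]
    - [0.085, 0.0035, 0.0287, 0, 0.012]
    - [0.085, 0.0035, 0.0287, 0, 0.012]
    - [0.085, 0.0035, 0.0287, 0, 0.012]
    - [0.085, 0.0035, 0.0287, 0, 0.012]
    - [0.085, 0.0035, 0.0287, 0, 0.012]
    - [0.085, 0.0035, 0.0287, 0, 0.012]
    - [0.085, 0.0035, 0.0287, 0, 0.012]
    - [0.085, 0.0035, 0.0287, 0, 0.012]

```text
clock: 7.77
position: [0.5415, 0.0645, 0.1751]
ee_rot: [-0.082, 0.703, 0.082, 0.702]
ft_force: [0.7, -0.2, -0.4]
grip_width: 0.996
```

>>> step_arm:
  increments:
    - [0.085, 0, 0, 0, 0]
    - [0.085, 0, 0, 0, 0]
    - [0.085, 0, 0, 0, 0]

```text
clock: 8.02
position: [0.5417, 0.0624, 0.1754]
ee_rot: [-0.082, 0.703, 0.081, 0.702]
ft_force: [-0.4, -0.5, 0.4]
grip_width: 0.993
```

>>> step_arm:
  increments:
    - [0.085, 0.0015, 0, -0.03, 0]
    - [0.085, 0, 0, -0.03, 0]
    - [0.085, 0, 0, -0.03, 0]
    - [0.085, 0, 0, -0.025, 0]
    - [0.085, 0, 0, 0, 0]
    - [0.085, 0, 0, 0, 0]
    - [0.04, 0, 0, 0, 0]
    - [0.04, 0, 0, 0, 0]
    - [0.04, 0, 0, 0, 0]
    - [0.04, 0, 0, 0, 0]
    - [0.04, 0, 0, 0, 0]
    - [0.04, 0, 0, 0, 0]
  force: 35

```text
clock: 9.02
position: [0.5449, 0.0632, 0.0631]
ee_rot: [-0.082, 0.701, 0.082, 0.703]
ft_force: [-0.6, -1.7, 6.3]
grip_width: 0.605
```

>>> step_arm:
  increments:
    - [0.04, 0, 0, 0.02, 0]
    - [0.04, 0, 0, 0.03, 0]
    - [0.04, 0, 0, 0.03, 0]
    - [0.04, 0, 0, 0, 0]

```text
clock: 9.35
position: [0.5468, 0.0635, 0.1477]
ee_rot: [-0.081, 0.699, 0.082, 0.706]
ft_force: [0.3, 0.2, -0.5]
grip_width: 0.605
```

>>> step_arm:
  increments:
    - [0.04, -0.0124, -0.0291, 0, -0.016]
    - [0.04, -0.0124, -0.0291, 0, -0.016]
    - [0.04, -0.0124, -0.0291, 0, -0.016]
    - [0.04, -0.0124, -0.0291, 0, -0.016]
    - [0.04, -0.0124, -0.0291, 0, -0.016]
    - [0.04, -0.0124, -0.0291, 0, -0.016]
    - [0.04, -0.0124, -0.0291, 0, -0.016]
    - [0.04, -0.0124, -0.0291, 0, -0.016]
    - [0.04, -0.0124, -0.0291, 0, -0.016]
    - [0.04, -0.0124, -0.0291, 0, -0.016]
    - [0.04, -0.0124, -0.0291, 0, -0.016]
    - [0.04, -0.0124, -0.0291, 0, -0.016]

```text
clock: 10.35
position: [0.3941, -0.2873, 0.1418]
ee_rot: [-0.014, 0.707, 0.014, 0.707]
ft_force: [0.8, -0.7, -2.2]
grip_width: 0.606
```

>>> step_arm:
  increments:
    - [0.04, 0, 0, 0, 0]
    - [0.04, 0, 0, -0.03, 0]
    - [0.04, 0, 0, -0.03, 0]
    - [0.04, 0, 0, -0.015, 0]
    - [0.04, 0, 0, -0.007, 0]
    - [0.04, 0, 0, 0, 0]
    - [0.04, 0, 0, 0, 0]

```text
clock: 10.93
position: [0.3952, -0.2862, 0.0599]
ee_rot: [-0.014, 0.707, 0.014, 0.707]
ft_force: [0.3, -0.0, -1.5]
grip_width: 0.602
```

>>> step_arm:
  increments:
    - [0.04, 0, 0, -0.0015, 0]
    - [0.04, 0, 0, -0.0015, 0]
    - [0.04, 0, 0, 0, 0]

```text
clock: 11.18
position: [0.3956, -0.2862, 0.057]
ee_rot: [-0.014, 0.706, 0.014, 0.708]
ft_force: [0.5, -0.5, 0.4]
grip_width: 0.606
```

>>> step_arm:
  increments:
    - [0.04, 0, 0, -0.001, 0]
    - [0.04, 0, 0, 0, 0]
    - [0.085, 0, 0, 0, 0]
    - [0.085, 0, 0, 0, 0]
    - [0.085, 0, 0, 0, 0]
    - [0.085, 0, 0, 0.02, 0]
    - [0.085, 0, 0, 0.04, 0]
    - [0.085, 0, 0, 0.04, 0]
    - [0.085, 0, 0, 0.04, 0]
    - [0.085, 0, 0, 0, 0]

```text
clock: 12.02
position: [0.3975, -0.2881, 0.2024]
ee_rot: [-0.015, 0.704, 0.013, 0.71]
ft_force: [1.1, 0.3, 0.5]
grip_width: 0.996
```

```bash
python3 - <<'E'
from h import *
o=monitor.get_obs(); print(o["position"],o["ft_force"])
p=camera("top"); save(p,"top2.png"); C=cloud(p)
for k in "tin wood_box pen_rest round_pad square_pad".split(): print(k,meas(p,k,C))
print(meas(p,"pen_rest",C,0.03,0.06),meas(p,"pen_rest",C,0.012,0.06))
p=camera("side"); save(p,"side2.png"); C=cloud(p)
for k in "tin wood_box pen_rest round_pad square_pad".split(): print(k,meas(p,k,C))
print(meas(p,"pen_rest",C,0.03,0.06),meas(p,"pen_rest",C,0.012,0.06))
E
```

```text
[ 0.39751734 -0.28807282  0.20237553] [1.05608232 0.32102127 0.52714089]
tin {'p': 0.84, 'px': array([234., 420.]), 'n': 745, 'zt': 0.109, 'mean': array([ 0.5014, -0.2822]), 'rect': array([ 502. , -282.8]), 'size': array([58.7, 57.9]), 'ang': 74.0}
wood_box {'p': 0.64, 'px': array([288., 422.]), 'n': 342, 'zt': 0.1036, 'mean': array([ 0.3954, -0.2804]), 'rect': array([ 396.4, -286.1]), 'size': array([53.7, 52.2]), 'ang': 0.9}
pen_rest {'p': 0.64, 'px': array([201., 250.]), 'n': 126, 'zt': 0.0394, 'mean': array([0.6182, 0.0413]), 'rect': array([617.8,  40.9]), 'size': array([33.5, 62.5]), 'ang': 13.7}
round_pad {'p': 0.6, 'px': array([221., 289.]), 'n': 1155, 'zt': 0.0105, 'mean': array([ 0.5627, -0.0394]), 'rect': array([562.6, -39.7]), 'size': array([80.7, 82.4]), 'ang': 84.1}
square_pad {'p': 0.9, 'px': array([235., 242.]), 'n': 1218, 'zt': 0.0106, 'mean': array([0.5446, 0.06  ]), 'rect': array([545.3,  60.6]), 'size': array([76.5, 76.3]), 'ang': 7.8}
{'p': 0.64, 'px': array([201., 250.]), 'n': 486, 'zt': 0.0394, 'mean': array([0.6178, 0.0409]), 'rect': array([618.4,  41.1]), 'size
[... 741 characters left out ...]
ound_pad {'p': 0.75, 'px': array([223., 270.]), 'n': 630, 'zt': 0.0112, 'mean': array([ 0.5617, -0.0399]), 'rect': array([560.8, -39.1]), 'size': array([78.9, 82.5]), 'ang': 17.3}
square_pad {'p': 0.74, 'px': array([214., 282.]), 'n': 892, 'zt': 0.0161, 'mean': array([ 0.5917, -0.0042]), 'rect': array([590.1,  14.7]), 'size': array([200.7, 255.5]), 'ang': 7.9}
{'p': 0.95, 'px': array([196., 289.]), 'n': 309, 'zt': 0.0497, 'mean': array([0.6175, 0.0397]), 'rect': array([617.6,  40.1]), 'size': array([33.6, 65.8]), 'ang': 12.6} {'p': 0.95, 'px': array([196., 289.]), 'n': 434, 'zt': 0.0497, 'mean': array([0.6165, 0.0352]), 'rect': array([617. ,  41.1]), 'size': array([34.2, 68.9]), 'ang': 12.4}
```

```bash
python3 - <<'E'
from h import *
print(monitor.get_obs()["joint_pos"])
E
```

```text
[-0.12600261  0.03612015  0.68266769  1.89416675 -0.02428354  1.21958357
  2.17568406]
```

View pics/side2.png

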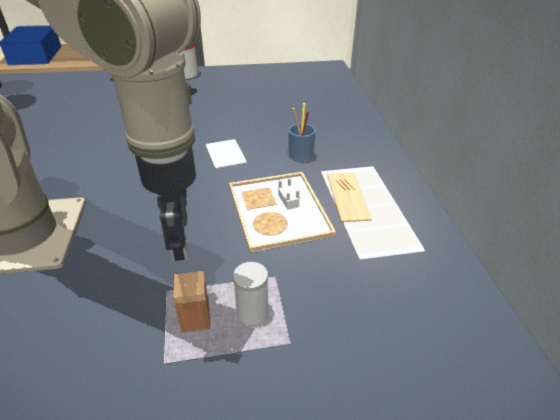

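>>> step_arm:
  increments:
    - [0.06, 0.0184, 0.0274, 0, -0.1145]
    - [0.06, 0.0184, 0.0274, 0, -0.1145]
    - [0.06, 0.0184, 0.0274, 0, -0.1145]
    - [0.06, 0.0184, 0.0274, 0, -0.1145]
    - [0.06, 0.0184, 0.0274, 0, -0.1145]
    - [0.06, 0.0184, 0.0274, 0, -0.1145]
    - [0.06, 0.0184, 0.0274, 0, -0.1145]
    - [0.06, 0.0184, 0.0274, 0, -0.1145]
    - [0.06, 0.0184, 0.0274, 0, -0.1145]
    - [0.06, 0.0184, 0.0274, 0, -0.1145]
    - [0.06, 0.0184, 0.0274, 0, -0.1145]
    - [0.06, 0.0184, 0.0274, 0, -0.1145]

```text
clock: 13.82
position: [0.6164, 0.0443, 0.1952]
ee_rot: [0.439, 0.554, -0.439, 0.554]
ft_force: [1.0, -0.3, 0.6]
grip_width: 0.705
```

>>> step_arm:
  increments:
    - [0.06, 0, 0, -0.03, 0]
    - [0.06, 0, 0, -0.03, 0]
    - [0.06, 0, 0, -0.03, 0]
    - [0.06, 0, 0, -0.02, 0]
    - [0.06, 0, 0, 0, 0]
    - [0.06, 0, 0, 0, 0]

```text
clock: 14.32
position: [0.6152, 0.0426, 0.085]
ee_rot: [0.437, 0.556, -0.438, 0.555]
ft_force: [-0.1, 0.1, 0.1]
grip_width: 0.697
```

```bash
python3 - <<'E'
from h import *
from scipy.spatial.transform import Rotation as R
o=monitor.get_obs(); print(o["position"],o["joint_pos"],R.from_quat(o["ee_rot"]).as_matrix()[:,1])
p=camera("side"); save(p,"side3.png"); C=cloud(p)
print(meas(p,"pen_rest",C,0.03,0.06))
cv2.imwrite("pics/crop3.png",cv2.resize(p["color"][120:260,200:380,::-1],None,fx=4,fy=4))
E
```

```text
[0.61517428 0.04262168 0.08495444] [-0.52063731  0.46350655  0.48243806  1.66937482 -0.23832922  1.06930725
  0.27130318] [ 0.97199401  0.23499912 -0.00174781]
{'p': 0.93, 'px': array([194., 290.]), 'n': 309, 'zt': 0.0492, 'mean': array([0.6174, 0.0399]), 'rect': array([617.6,  40.1]), 'size': array([34.2, 64.2]), 'ang': 12.0}
```

View pics/crop3.png

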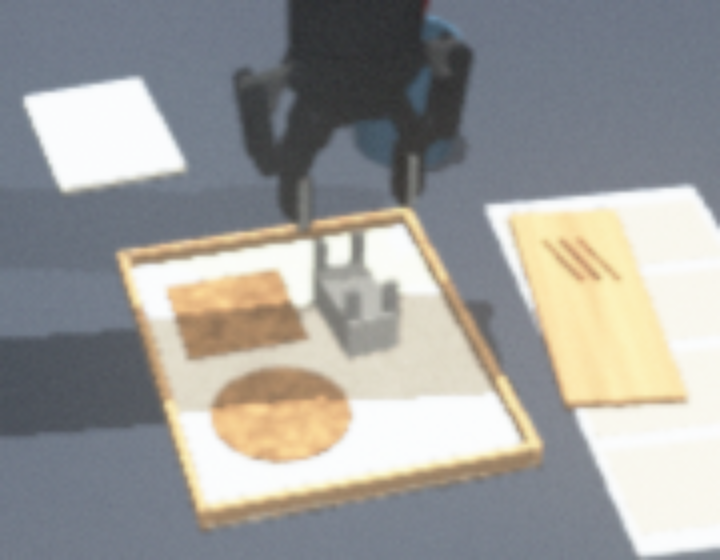

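>>> step_arm:
  increments:
    - [0.06, 0.002, -0.002, -0.025, 0]
    - [0.06, 0, 0, -0.025, 0]
    - [0.06, 0, 0, -0.017, 0]
    - [0.06, 0, 0, -0.006, 0]
    - [0.06, 0, 0, 0, 0]
    - [0.06, 0, 0, 0, 0]

```text
clock: 14.92
position: [0.6187, 0.0408, 0.0141]
ee_rot: [0.438, 0.555, -0.437, 0.556]
ft_force: [0.8, -0.1, 1.1]
grip_width: 0.706
```

>>> step_arm:
  increments:
    - [0.06, 0, 0, -0.002, 0]
    - [0.02, 0, 0, 0, 0]
    - [0.02, 0, 0, 0, 0]
    - [0.02, 0, 0, 0, 0]
    - [0.02, 0, 0, 0, 0]
    - [0.02, 0, 0, 0, 0]
    - [0.02, 0, 0, 0, 0]
  force: 40

```text
clock: 15.5
position: [0.6182, 0.0408, 0.0114]
ee_rot: [0.438, 0.555, -0.437, 0.556]
ft_force: [-1.3, 0.2, 6.5]
grip_width: 0.391
```

>>> step_arm:
  increments:
    - [0.02, 0, 0, 0.01, 0]
    - [0.02, 0, 0, 0.02, 0]
    - [0.02, 0, 0, 0.03, 0]
    - [0.02, 0, 0, 0.03, 0]
    - [0.02, 0, 0, 0, 0]

```text
clock: 15.92
position: [0.6207, 0.0406, 0.1069]
ee_rot: [0.44, 0.554, -0.435, 0.558]
ft_force: [1.9, -0.5, -1.9]
grip_width: 0.39
```

>>> step_arm:
  increments:
    - [0.02, -0.0149, 0.0249, 0, -0.0025]
    - [0.02, -0.0149, 0.0249, 0, -0.0025]
    - [0.02, -0.0149, 0.0249, 0, -0.0025]
    - [0.02, -0.0149, 0.0249, 0, -0.0025]
    - [0.02, -0.0149, 0.0249, 0, -0.0025]
    - [0.02, -0.0149, 0.0249, 0, -0.0025]
    - [0.02, -0.0149, 0.0249, 0, -0.0025]
    - [0.02, -0.0149, 0.0249, 0, -0.0025]
    - [0.02, -0.0149, 0.0249, 0, -0.0025]
    - [0.02, -0.0149, 0.0249, 0, -0.0025]
    - [0.02, 0, 0, 0, 0]
    - [0.02, 0, 0, 0, 0]

```text
clock: 16.92
position: [0.4673, 0.2914, 0.1004]
ee_rot: [0.443, 0.551, -0.443, 0.551]
ft_force: [0.4, -0.6, -2.5]
grip_width: 0.387
```

>>> step_arm:
  increments:
    - [0.02, 0, 0, -0.03, 0]
    - [0.02, 0, 0, -0.03, 0]
    - [0.02, 0, 0, -0.017, 0]
    - [0.02, 0, 0, -0.006, 0]
    - [0.02, 0, 0, 0, 0]
    - [0.02, 0, 0, 0, 0]

```text
clock: 17.42
position: [0.4695, 0.2892, 0.0182]
ee_rot: [0.445, 0.55, -0.444, 0.55]
ft_force: [-0.2, -0.3, -2.2]
grip_width: 0.392
```

>>> step_arm:
  increments:
    - [0.02, 0, 0, -0.0015, 0]
    - [0.02, 0, 0, -0.0015, 0]
    - [0.02, 0, 0, 0, 0]
    - [0.02, 0, 0, 0, 0]

```text
clock: 17.75
position: [0.4689, 0.29, 0.0149]
ee_rot: [0.445, 0.55, -0.444, 0.55]
ft_force: [0.1, -0.3, -1.3]
grip_width: 0.386
```

>>> step_arm:
  increments:
    - [0.02, 0, 0, -0.001, 0]
    - [0.02, 0, 0, -0.001, 0]
    - [0.02, 0, 0, 0, 0]

```text
clock: 18.0
position: [0.4688, 0.29, 0.0133]
ee_rot: [0.444, 0.55, -0.444, 0.55]
ft_force: [-4.1, -3.1, 9.9]
grip_width: 0.389
```

>>> step_arm:
  increments:
    - [0.06, 0, 0, 0, 0]
    - [0.06, 0, 0, 0, 0]
    - [0.06, 0, 0, 0, 0]
    - [0.06, 0, 0, 0, 0]
    - [0.06, 0, 0, 0.02, 0]
    - [0.06, 0, 0, 0.04, 0]
    - [0.06, 0, 0, 0.04, 0]
    - [0.085, 0, 0, 0.04, 0]
    - [0.085, 0, 0, 0.04, 0]
    - [0.085, 0, 0, 0, 0]

```text
clock: 18.83
position: [0.4718, 0.2915, 0.2005]
ee_rot: [0.448, 0.549, -0.44, 0.551]
ft_force: [0.6, 0.5, 0.7]
grip_width: 0.992
```

```bash
python3 - <<'E'
from h import *
o=monitor.get_obs(); print(o["clock"],o["position"],o["joint_pos"][6])
for n in("top","side"):
    p=camera(n); save(p,n+"4.png"); C=cloud(p)
    print(meas(p,"pen_rest",C,0.03,0.065),meas(p,"tile",C,0.004,0.013))
    print(meas(p,"tin",C),meas(p,"wood_box",C))
E
```

```text
18.8333 [0.47176728 0.29146086 0.20053004] -0.35569928749490304
{'p': 0.71, 'px': array([282., 135.]), 'n': 528, 'zt': 0.044, 'mean': array([0.4694, 0.2886]), 'rect': array([469.1, 289.5]), 'size': array([34.5, 63.6]), 'ang': 12.8} {'p': 0.95, 'px': array([288., 145.]), 'n': 1985, 'zt': 0.0099, 'mean': array([0.4697, 0.2857]), 'rect': array([470.4, 289.5]), 'size': array([ 90.9, 131.8]), 'ang': 11.7}
{'p': 0.58, 'px': array([232., 418.]), 'n': 732, 'zt': 0.1091, 'mean': array([ 0.5016, -0.2825]), 'rect': array([ 501.3, -282.5]), 'size': array([59.3, 58. ]), 'ang': 84.0} {'p': 0.79, 'px': array([286., 428.]), 'n': 735, 'zt': 0.1037, 'mean': array([ 0.3953, -0.2856]), 'rect': array([ 395.7, -286.3]), 'size': array([51.6, 53.5]), 'ang': 2.0}
{'p': 0.77, 'px': array([148., 227.]), 'n': 194, 'zt': 0.05, 'mean': array([0.4686, 0.2864]), 'rect': array([468.4, 290.2]), 'size': array([34.1, 67.8]), 'ang': 12.6} {'p': 0.66, 'px': array([158., 226.]), 'n': 530, 'zt': 0.0107, 'mean': array([0.4689, 0.273 ]), 'rect': array([469. , 290.2]), 'size': array([ 90. , 137.5]), 'ang': 11.7}
{'p': 0.66, 'px': array([293., 249.]), 'n': 725, 'zt': 0.1091, 'mean': array([ 0.5   , -0.2859]), 'rect': array([ 500.3, -284. ]), 'size': array([60.5, 57. ]), 'ang': 87.0} {'p': 0.6, 'px': array([303., 190.]), 'n': 739, 'zt': 0.1041, 'mean': array([ 0.3948, -0.2885]), 'rect': array([ 394.8, -286.2]), 'size': array([51.8, 54.2]), 'ang': 2.2}
```

View pics/side4.png

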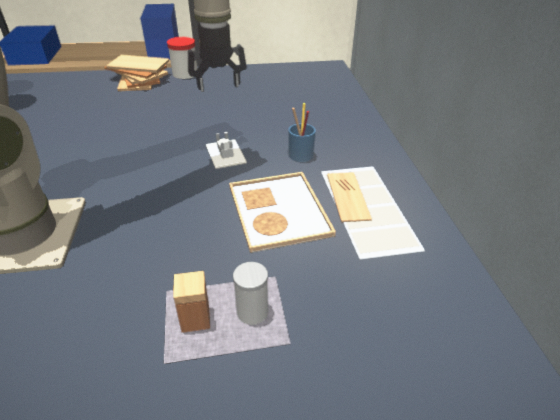

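>>> step_arm:
  increments:
    - [0.085, 0.0018, -0.0319, 0, 0.0775]
    - [0.085, 0.0018, -0.0319, 0, 0.0775]
    - [0.085, 0.0018, -0.0319, 0, 0.0775]
    - [0.085, 0.0018, -0.0319, 0, 0.0775]
    - [0.085, 0.0018, -0.0319, 0, 0.0775]
    - [0.085, 0.0018, -0.0319, 0, 0.0775]
    - [0.085, 0.0018, -0.0319, 0, 0.0775]
    - [0.085, 0.0018, -0.0319, 0, 0.0775]
    - [0.085, 0.0018, -0.0319, 0, 0.0775]
  force: 35

```text
clock: 20.08
position: [0.4845, 0.001, 0.1922]
ee_rot: [0.228, 0.669, -0.228, 0.669]
ft_force: [0.5, -0.4, 0.5]
grip_width: 0.999
```

>>> step_arm:
  increments:
    - [0.085, 0.0018, -0.0319, 0, 0.0775]
    - [0.085, 0.0018, -0.0319, 0, 0.0775]
    - [0.085, 0.0018, -0.0319, 0, 0.0775]
    - [0.085, 0.0018, -0.0319, 0, 0.0775]
    - [0.085, 0.0018, -0.0319, 0, 0.0775]
    - [0.085, 0.0018, -0.0319, 0, 0.0775]
    - [0.085, 0.0018, -0.0319, 0, 0.0775]
    - [0.085, 0.0018, -0.0319, 0, 0.0775]
    - [0.085, 0.0018, -0.0319, 0, 0.0775]
    - [0.085, 0, 0, 0, 0]
    - [0.085, 0, 0, 0, 0]

```text
clock: 21.0
position: [0.5001, -0.2867, 0.1919]
ee_rot: [-0.012, 0.707, 0.011, 0.707]
ft_force: [0.4, 0.6, 0.3]
grip_width: 0.993
```

>>> step_arm:
  increments:
    - [0.085, 0.001, 0.0035, -0.03, 0]
    - [0.085, 0, 0, -0.03, 0]
    - [0.085, 0, 0, -0.03, 0]
    - [0.085, 0, 0, -0.03, 0]
    - [0.085, 0, 0, -0.013, 0]
    - [0.085, 0, 0, 0, 0]
    - [0.085, 0, 0, 0, 0]
    - [0.04, 0, 0, 0, 0]
    - [0.04, 0, 0, 0, 0]
    - [0.04, 0, 0, 0, 0]
    - [0.04, 0, 0, 0, 0]
    - [0.04, 0, 0, 0, 0]

```text
clock: 22.0
position: [0.5034, -0.2817, 0.0615]
ee_rot: [-0.013, 0.706, 0.013, 0.708]
ft_force: [-0.2, 0.1, 6.5]
grip_width: 0.697
```

>>> step_arm:
  increments:
    - [0.04, 0, 0, 0.02, 0]
    - [0.04, 0, 0, 0.03, 0]
    - [0.04, 0, 0, 0.03, 0]
    - [0.04, 0, 0, 0, 0]

```text
clock: 22.33
position: [0.5045, -0.2829, 0.1457]
ee_rot: [-0.014, 0.704, 0.012, 0.71]
ft_force: [0.6, -2.2, -1.0]
grip_width: 0.698
```

>>> step_arm:
  increments:
    - [0.04, 0.0075, 0.0304, 0, 0]
    - [0.04, 0.0075, 0.0304, 0, 0]
    - [0.04, 0.0075, 0.0304, 0, 0]
    - [0.04, 0.0075, 0.0304, 0, 0]
    - [0.04, 0.0075, 0.0304, 0, 0]
    - [0.04, 0.0075, 0.0304, 0, 0]
    - [0.04, 0.0075, 0.0304, 0, 0]
    - [0.04, 0.0075, 0.0304, 0, 0]
    - [0.04, 0, 0, 0, 0]
    - [0.04, 0, 0, -0.03, 0]
    - [0.04, 0, 0, 0, 0]
    - [0.04, 0, 0, 0, 0]

```text
clock: 23.33
position: [0.5608, -0.0381, 0.1086]
ee_rot: [-0.013, 0.708, 0.013, 0.706]
ft_force: [0.5, -0.5, -1.7]
grip_width: 0.698
```

```bash
python3 - <<'E'
from h import *
print(monitor.get_obs()["position"])
p=camera("side"); C=cloud(p); print(meas(p,"tin",C), meas(p,"round_pad",C))
p=camera("top"); C=cloud(p); print(meas(p,"tin",C), meas(p,"round_pad",C))
E
```

```text
[ 0.56075393 -0.03812652  0.10861357]
{'p': 0.68, 'px': array([196., 264.]), 'n': 149, 'zt': 0.1553, 'mean': array([ 0.5442, -0.0439]), 'rect': array([553.6, -45. ]), 'size': array([44.8, 61. ]), 'ang': 55.7} {'p': 0.25, 'px': array([300., 188.]), 'n': 742, 'zt': 0.1041, 'mean': array([ 0.3951, -0.2883]), 'rect': array([ 394.7, -286.6]), 'size': array([52.2, 54.4]), 'ang': 2.7}
None None
```

>>> step_arm:
  increments:
    - [0.04, 0.001, -0.001, -0.02, 0]
    - [0.04, 0, 0, -0.012, 0]
    - [0.04, 0, 0, -0.004, 0]
    - [0.04, 0, 0, 0, 0]
    - [0.04, 0, 0, 0, 0]

```text
clock: 24.05
position: [0.563, -0.0389, 0.0736]
ee_rot: [-0.013, 0.707, 0.013, 0.707]
ft_force: [0.1, 0.1, -2.2]
grip_width: 0.7
```

>>> step_arm:
  increments:
    - [0.04, 0, 0, -0.0015, 0]
    - [0.04, 0, 0, -0.0015, 0]
    - [0.04, 0, 0, 0, 0]

```text
clock: 24.3
position: [0.5631, -0.0387, 0.0705]
ee_rot: [-0.013, 0.707, 0.013, 0.707]
ft_force: [0.5, 0.6, -2.7]
grip_width: 0.7
```

>>> step_arm:
  increments:
    - [0.04, 0, 0, -0.0015, 0]
    - [0.04, 0, 0, -0.001, 0]
    - [0.04, 0, 0, 0, 0]

```text
clock: 24.55
position: [0.5629, -0.0388, 0.0677]
ee_rot: [-0.013, 0.707, 0.013, 0.707]
ft_force: [0.1, 0.5, -2.5]
grip_width: 0.692
```

>>> step_arm:
  increments:
    - [0.04, 0, 0, -0.001, 0]
    - [0.04, 0, 0, 0, 0]
    - [0.04, 0, 0, 0, 0]

```text
clock: 24.8
position: [0.5635, -0.0389, 0.0675]
ee_rot: [-0.013, 0.707, 0.013, 0.707]
ft_force: [-1.2, 0.1, 4.6]
grip_width: 0.697
```

>>> step_arm:
  increments:
    - [0.085, 0, 0, 0, 0]
    - [0.085, 0, 0, 0, 0]
    - [0.085, 0, 0, 0, 0]
    - [0.085, 0, 0, 0.02, 0]
    - [0.085, 0, 0, 0.04, 0]
    - [0.085, 0, 0, 0.04, 0]
    - [0.085, 0, 0, 0.02, 0]
    - [0.085, 0, 0, 0, 0]

```text
clock: 25.47
position: [0.5655, -0.0391, 0.1919]
ee_rot: [-0.012, 0.704, 0.013, 0.71]
ft_force: [0.9, 0.2, -0.1]
grip_width: 0.998
```

>>> step_arm:
  increments:
    - [0.085, -0.0187, -0.0275, 0, 0]
    - [0.085, -0.0187, -0.0275, 0, 0]
    - [0.085, -0.0187, -0.0275, 0, 0]
    - [0.085, -0.0187, -0.0275, 0, 0]
    - [0.085, -0.0187, -0.0275, 0, 0]
    - [0.085, -0.0187, -0.0275, 0, 0]
    - [0.085, -0.0187, -0.0275, 0, 0]
    - [0.085, -0.0187, -0.0275, 0, 0]
    - [0.085, -0.0187, -0.0275, 0, 0]
    - [0.085, 0, 0, 0, 0]
    - [0.085, 0, 0, 0, 0]

```text
clock: 26.38
position: [0.3935, -0.2876, 0.1866]
ee_rot: [-0.011, 0.707, 0.012, 0.707]
ft_force: [0.3, 0.3, -0.1]
grip_width: 0.998
```

```bash
python3 - <<'E'
from h import *
p=camera("top"); save(p,"top5.png"); C=cloud(p)
print(meas(p,"tin",C), meas(p,"round_pad",C),meas(p,"square_pad",C))
E
```

```text
{'p': 0.52, 'px': array([204., 262.]), 'n': 1349, 'zt': 0.0145, 'mean': array([0.5909, 0.0145]), 'rect': array([590.8,  13.8]), 'size': array([201.1, 250.8]), 'ang': 7.9} {'p': 0.68, 'px': array([231., 277.]), 'n': 320, 'zt': 0.0104, 'mean': array([ 0.5481, -0.0295]), 'rect': array([551.9, -35. ]), 'size': array([83.1, 58.9]), 'ang': 66.7} {'p': 0.82, 'px': array([236., 247.]), 'n': 1182, 'zt': 0.0105, 'mean': array([0.5449, 0.0598]), 'rect': array([545.2,  59.9]), 'size': array([75.1, 74.6]), 'ang': 7.9}
```

Tin detection missed there; I'll check it later. Take the box.

>>> step_arm:
  increments:
    - [0.085, 0.001, 0.001, -0.03, 0]
    - [0.085, 0, 0, -0.03, 0]
    - [0.085, 0, 0, -0.03, 0]
    - [0.085, 0, 0, -0.03, 0]
    - [0.085, 0, 0, -0.008, 0]
    - [0.085, 0, 0, 0, 0]
    - [0.085, 0, 0, 0, 0]
    - [0.04, 0, 0, 0, 0]
    - [0.04, 0, 0, 0, 0]
    - [0.04, 0, 0, 0, 0]
    - [0.04, 0, 0, 0, 0]
    - [0.04, 0, 0, 0, 0]

```text
clock: 27.58
position: [0.3967, -0.2856, 0.0601]
ee_rot: [-0.013, 0.706, 0.013, 0.708]
ft_force: [-0.8, 0.6, 7.8]
grip_width: 0.607
```

>>> step_arm:
  increments:
    - [0.04, 0, 0, 0.02, 0]
    - [0.04, 0, 0, 0.03, 0]
    - [0.04, 0, 0, 0.03, 0]
    - [0.04, 0, 0, 0, 0]

```text
clock: 27.92
position: [0.3979, -0.2871, 0.1439]
ee_rot: [-0.013, 0.704, 0.012, 0.71]
ft_force: [1.2, -0.4, -1.3]
grip_width: 0.603
```

```bash
python3 - <<'E'
from h import *
p=camera("side"); save(p,"side5.png"); C=cloud(p); print(meas(p,"tin",C))
p=camera("top"); save(p,"top6.png"); C=cloud(p); print(meas(p,"tin",C))
E
```

```text
{'p': 0.6, 'px': array([202., 270.]), 'n': 386, 'zt': 0.115, 'mean': array([ 0.5603, -0.0436]), 'rect': array([560.6, -41.1]), 'size': array([59.4, 59.4]), 'ang': 62.2}
{'p': 0.9, 'px': array([216., 294.]), 'n': 775, 'zt': 0.1152, 'mean': array([ 0.5605, -0.041 ]), 'rect': array([560.5, -40.7]), 'size': array([58.7, 58.2]), 'ang': 83.2}
```

>>> step_arm:
  increments:
    - [0.04, 0, 0, 0.03, 0]
    - [0.04, 0, 0, 0.03, 0]
    - [0.04, 0, 0, 0, 0]

```text
clock: 28.37
position: [0.397, -0.2866, 0.2023]
ee_rot: [-0.013, 0.706, 0.012, 0.708]
ft_force: [1.1, -0.6, -1.4]
grip_width: 0.603
```

>>> step_arm:
  increments:
    - [0.04, 0.0125, 0.0289, 0, 0.0086]
    - [0.04, 0.0125, 0.0289, 0, 0.0086]
    - [0.04, 0.0125, 0.0289, 0, 0.0086]
    - [0.04, 0.0125, 0.0289, 0, 0.0086]
    - [0.04, 0.0125, 0.0289, 0, 0.0086]
    - [0.04, 0.0125, 0.0289, 0, 0.0086]
    - [0.04, 0.0125, 0.0289, 0, 0.0086]
    - [0.04, 0.0125, 0.0289, 0, 0.0086]
    - [0.04, 0.0125, 0.0289, 0, 0.0086]
    - [0.04, 0.0125, 0.0289, 0, 0.0086]
    - [0.04, 0.0125, 0.0289, 0, 0.0086]
    - [0.04, 0.0125, 0.0289, 0, 0.0086]

```text
clock: 29.37
position: [0.5455, 0.063, 0.197]
ee_rot: [-0.05, 0.706, 0.049, 0.704]
ft_force: [0.3, -0.3, -1.7]
grip_width: 0.604
```

>>> step_arm:
  increments:
    - [0.04, 0, 0, 0, 0]
    - [0.04, 0, 0, 0, 0]
    - [0.04, 0, 0, 0, 0]

```text
clock: 29.62
position: [0.5451, 0.0607, 0.1974]
ee_rot: [-0.05, 0.706, 0.049, 0.705]
ft_force: [-0.5, -1.7, -1.5]
grip_width: 0.603
```

>>> step_arm:
  increments:
    - [0.04, 0.001, 0, -0.03, 0]
    - [0.04, 0, 0, -0.03, 0]
    - [0.04, 0, 0, -0.03, 0]
    - [0.04, 0, 0, -0.02, 0]
    - [0.04, 0, 0, -0.012, 0]
    - [0.04, 0, 0, -0.004, 0]
    - [0.04, 0, 0, 0, 0]
    - [0.04, 0, 0, 0, 0]

```text
clock: 30.28
position: [0.5474, 0.0611, 0.0739]
ee_rot: [-0.049, 0.705, 0.049, 0.706]
ft_force: [-0.6, 0.3, -0.9]
grip_width: 0.604
```

>>> step_arm:
  increments:
    - [0.04, 0, 0, -0.0015, 0]
    - [0.04, 0, 0, -0.001, 0]
    - [0.04, 0, 0, 0, 0]

```text
clock: 30.53
position: [0.5471, 0.0617, 0.0709]
ee_rot: [-0.049, 0.705, 0.05, 0.706]
ft_force: [-0.7, -0.3, -2.0]
grip_width: 0.603
```

>>> step_arm:
  increments:
    - [0.04, -0.001, -0.001, -0.0015, 0]
    - [0.04, 0, 0, -0.0015, 0]
    - [0.04, 0, 0, -0.001, 0]
    - [0.04, 0, 0, 0, 0]
    - [0.04, 0, 0, 0, 0]

```text
clock: 30.95
position: [0.5457, 0.0605, 0.0663]
ee_rot: [-0.049, 0.705, 0.049, 0.705]
ft_force: [1.0, -0.4, -1.3]
grip_width: 0.603
```

>>> step_arm:
  increments:
    - [0.04, 0, 0, -0.001, 0]
    - [0.04, 0, 0, 0, 0]

```text
clock: 31.12
position: [0.5459, 0.0605, 0.0662]
ee_rot: [-0.049, 0.705, 0.05, 0.705]
ft_force: [-4.9, -0.4, 10.0]
grip_width: 0.604
```

Touching down; release, lift, retreat toward the mat side.

>>> step_arm:
  increments:
    - [0.075, 0, 0, 0, 0]
    - [0.075, 0, 0, 0, 0]
    - [0.075, 0, 0, 0, 0]
    - [0.075, 0, 0, 0.02, 0]
    - [0.075, 0, 0, 0.04, 0]
    - [0.075, 0, 0, 0.04, 0]
    - [0.075, 0, 0, 0.04, 0]
    - [0.075, -0.03, 0, 0.01, 0]
    - [0.075, -0.03, 0, 0, 0]
    - [0.075, -0.03, 0, 0, 0]
    - [0.075, -0.03, 0, 0, 0]
    - [0.075, 0, 0, 0, 0]

```text
clock: 32.12
position: [0.4218, 0.0605, 0.2152]
ee_rot: [-0.049, 0.706, 0.05, 0.705]
ft_force: [1.9, 0.6, -1.2]
grip_width: 0.872
```

```bash
python3 - <<'E'
from h import *
o=monitor.get_obs(); print(o["clock"],o["position"])
for n in("top","side"):
    p=camera(n); save(p,n+"7.png"); C=cloud(p)
    for k in "tin wood_box tile plaque mug".split(): print(k,meas(p,k,C))
    print(meas(p,"pen_rest",C,0.03,0.065))
E
```

```text
32.1167 [0.42181135 0.06051856 0.21519831]
tin {'p': 0.84, 'px': array([215., 294.]), 'n': 770, 'zt': 0.1151, 'mean': array([ 0.5604, -0.0405]), 'rect': array([560.7, -40.8]), 'size': array([58.7, 58.4]), 'ang': 84.0}
wood_box None
tile {'p': 0.57, 'px': array([293., 120.]), 'n': 913, 'zt': 0.0098, 'mean': array([0.4611, 0.3235]), 'rect': array([464., 320.]), 'size': array([90.1, 69.7]), 'ang': 12.7}
plaque {'p': 0.92, 'px': array([136., 239.]), 'n': 2718, 'zt': 0.01, 'mean': array([0.7733, 0.0472]), 'rect': array([773.8,  47.5]), 'size': array([200.2,  76.9]), 'ang': 87.5}
mug {'p': 0.9, 'px': array([174., 144.]), 'n': 26, 'zt': 0.1012, 'mean': array([0.6871, 0.2567]), 'rect': array([688.7, 254.1]), 'size': array([23.8, 25. ]), 'ang': 40.4}
{'p': 0.73, 'px': array([285., 131.]), 'n': 341, 'zt': 0.0408, 'mean': array([0.4671, 0.3004]), 'rect': array([467.3, 299.4]), 'size': array([34.2, 41.8]), 'ang': 11.8}
tin {'p': 0.59, 'px': array([204., 268.]), 'n': 381, 'zt': 0.115, 'mean': array([ 0.5605, -0.0436]), 'rect': array([561.5, -41.1]), 'size': array([60.5, 57.4]), 'ang': 69.5}
wood_
[... 169 characters left out ...]
8.8}
tile {'p': 0.89, 'px': array([159., 221.]), 'n': 485, 'zt': 0.0104, 'mean': array([0.4679, 0.2714]), 'rect': array([469.1, 289.2]), 'size': array([ 89.4, 131.1]), 'ang': 12.4}
plaque {'p': 0.79, 'px': array([201., 350.]), 'n': 1467, 'zt': 0.0106, 'mean': array([0.7727, 0.0386]), 'rect': array([773.6,  46.7]), 'size': array([204.7,  78.4]), 'ang': 87.4}
mug {'p': 0.74, 'px': array([139., 303.]), 'n': 26, 'zt': 0.1099, 'mean': array([0.6857, 0.258 ]), 'rect': array([688.1, 260. ]), 'size': array([30.4, 30.7]), 'ang': 58.7}
{'p': 0.79, 'px': array([148., 225.]), 'n': 195, 'zt': 0.0471, 'mean': array([0.4694, 0.2845]), 'rect': array([469.5, 288.9]), 'size': array([35. , 67.8]), 'ang': 12.0}
```

View pics/side7.png

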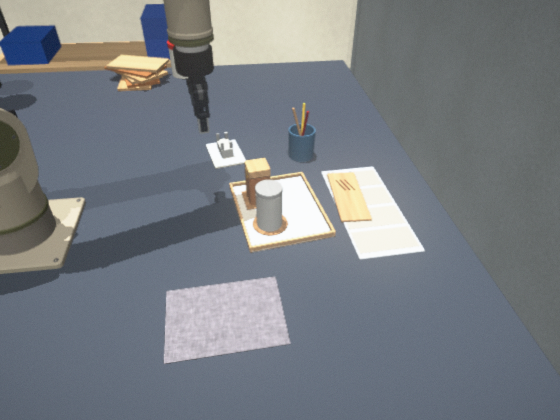

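Tin (268,205) and box (257,180) are on their pads, the pen rest is on the tile, and the mug and plaque are where they were. The box is blocked in the top view, so I'll clear the arm for one last check.

>>> step_arm:
  increments:
    - [0.075, 0, -0.035, 0.01, 0]
    - [0.075, 0, -0.035, 0, 0]
    - [0.075, 0, -0.035, 0, 0]
    - [0.075, 0, -0.035, 0, 0]
    - [0.075, 0, -0.035, 0, 0]
    - [0.075, 0, -0.035, 0, 0]
    - [0.075, 0, -0.035, 0, 0]
    - [0.075, 0, -0.035, 0, 0]
    - [0.075, 0, 0, 0, 0]
    - [0.075, 0, 0, 0, 0]

```text
clock: 33.65
position: [0.4252, -0.2213, 0.2254]
ee_rot: [-0.048, 0.706, 0.048, 0.705]
ft_force: [0.8, 0.6, -1.2]
grip_width: 0.883
```

```bash
python3 - <<'E'
from h import *
p=camera("top"); save(p,"top8.png"); C=cloud(p)
for k in "wood_box square_pad tin".split(): print(k,meas(p,k,C))
print(meas(p,"pen_rest",C,0.03,0.065),meas(p,"tile",C,0.004,0.013))
E
```

```text
wood_box {'p': 0.67, 'px': array([228., 245.]), 'n': 743, 'zt': 0.1101, 'mean': array([0.5439, 0.0593]), 'rect': array([544.4,  59.5]), 'size': array([52.3, 51.9]), 'ang': 8.4}
square_pad {'p': 0.88, 'px': array([248., 255.]), 'n': 414, 'zt': 0.0109, 'mean': array([0.5341, 0.0548]), 'rect': array([544.9,  60.4]), 'size': array([76.1, 77.5]), 'ang': 8.3}
tin {'p': 0.92, 'px': array([217., 295.]), 'n': 726, 'zt': 0.1151, 'mean': array([ 0.5594, -0.0417]), 'rect': array([559.4, -41.5]), 'size': array([56.7, 56.4]), 'ang': 84.0}
{'p': 0.65, 'px': array([285., 135.]), 'n': 543, 'zt': 0.0474, 'mean': array([0.4695, 0.289 ]), 'rect': array([469.7, 289.2]), 'size': array([34.9, 62.7]), 'ang': 12.0} {'p': 0.77, 'px': array([287., 146.]), 'n': 1892, 'zt': 0.0097, 'mean': array([0.4694, 0.2851]), 'rect': array([470.6, 288.9]), 'size': array([ 90.6, 130.8]), 'ang': 12.0}
```

```bash
python3 -c "
from workcell import ticket; print(ticket.hand_in())"
```

```text
the job is handed in; nothing more can be done
None
```

I did the whole job in the order you gave and handed it in at about 34 s on the robot's clock. The tin and box went to the side mat, the pen rest went onto the tile, then the tin and the box went back to their pads.

Last camera checks before handing in:

| Thing | Distance from centre | Angle and height |
|---|---|---|
| Pen rest on tile | about 1 mm | within 1° of the tile's length |
| Box on square pad | about 1 mm | within 1° of square, top height as expected |
| Tin on round pad | about 2–4 mm | top height as expected |

Everything was standing upright and released, with the arm clear. The plaque measured within 1 mm of its start. The mug readings shifted by up to 4 mm, which is within the noise of those few points and well under the 20 mm limit.

**Failed looks:** the networks missed the tin twice and gave a wrong match once. They also missed the box once, when the arm blocked the view. Each was settled by a later clear look, and nothing was left in disagreement.

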